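Sort two degreased bushes with spring tongs and keep the large one in the tongs

TASK

The two bushes on the draining plate have just been degreased and must not be touched by bare fingers, so handle them only with the spring tongs. With the tongs, stand the small bush upright in the shallow steel tray where one like it already stands, without dropping it, then pinch the large bush in the jaws, lift it at least 10 cm above the bench top and finish while still holding it up in the tongs, ready for the fitter. Leave everything else as it lies.

Things in the scene. Friction and masses are not known exactly. Their poses are not given: they have to be found in the camera images.
- tongs: Steel spring tongs for round parts, 225 mm long, 20 mm high, lying on their edges so that they open and close in the plane of the bench. Origin at the middle of the bent heel, at the underside; +x runs along the centre line to the jaws, +z up. About 160 g, balanced near the grip covers.
- tongs_left: Left arm (+y side): 3 mm steel strip from the heel, with a black grip cover and at its end a vee jaw (two plates 20 degrees off the line, together 24 mm long, 20 mm high). The arms are sprung apart and move alike. From cover to jaw the strip's lower edge is 8 mm above the tongs' underside. Origin on its hinge 10 mm beside the heel's middle, axes as the tongs' at rest.
- tongs_right: Right arm of the tongs (-y side), the mirror image of the left one.
- tongs_grip (a point): Centre line point between the black grip covers (42 mm long, 20 mm high), 100 mm from the heel, 10 mm above the underside. Width over the covers: 53 mm at rest, 35 closed on the large bush, 32 on the small. Spring: 8 N per cover at rest, 13 N closed. Squeezed to 48 mm the tongs are held with jaws open (53 mm between the lips); letting back to 48 frees a part but keeps the tongs.
- tongs_jaws (a point): Point midway between the vee jaws where the axis of a pinched bush should be: 200 mm from the heel, 100 mm beyond tongs_grip, 10 mm above the underside. At rest the jaws are about 70 mm apart (80 mm over their outsides).
- drain_plate: Fixed perforated aluminium draining plate, 150 mm (its x) by 92 mm (its y), top 45 mm above the bench. Origin at the middle of its underside on the bench. The two bushes stand on it, about 90 mm apart along its x axis.
- tray: Fixed shallow steel tray on four feet, 150 mm (its x) by 110 mm (its y), walls 3 mm thick with their top 22 mm above the bench, floor 15 mm above the bench. Origin on the bench under its middle. The spare small bush stands near its +x end; the rest is free.
- bush_small: Small steel bush, 28 mm diameter, 22 mm high, about 60 g, standing upright on the draining plate. Origin at the middle of its underside.
- bush_large: Large brass bush, 34 mm diameter, 30 mm high, about 90 g, standing upright on the draining plate. Origin at the middle of its underside.
- bush_spare: Another small steel bush, 28 mm diameter, 22 mm high, already in the tray; stays there. Origin at the middle of its underside.
- grease_tin: Open blue tin, 62 mm diameter, 50 mm high, a bystander near the heel of the tongs. Origin at the middle of its underside.
- centre_punch: Steel centre punch, 104 mm long, 10 mm thick, lying near the bench's front edge by the knife switch; a bystander. Origin in the middle of its underside, length along its y.
- cold_chisel: Steel chisel, 140 mm long, 16 mm wide, 13 mm high, lying near the bench's front edge; a bystander. Origin in the middle of its underside, length along its y.
There are look-alikes about, which are no part of the job. What is shaped like the bush_large but turquoise is not meant.

How it is judged:
On the way:
1. the small bush stands upright on the tray's floor, out of the tongs (x of bush_small in the frame of tray between -0.066 and 0.066 m and y of bush_small in the frame of tray between -0.046 and 0.046 m and z of bush_small in the frame of tray below 0.019 m and angle between bush_small's own z axis and vertical below 0.15 rad and contact force between tongs and bush_small below 0.05 N and linear speed of bush_small below 0.03 m/s), for 0.2 s.
At the end, for the whole second after the job is handed in: The robot holds the tongs, and both arms of the tongs press on the large bush with more than 0.5 N and carry it at rest with its underside at least 95 mm above the bench; the small bush stands upright (within 0.15 rad) on the floor of the steel tray, at rest and free of the tongs (all of step 1 and height (world z) of each of bush_large, tongs_grip above 0.095 m and contact force between each of tongs_left, tongs_right and bush_large above 0.5 N and contact force between the fingers and tongs above 2 N and contact force between the fingers and bush_large below 0.05 N and linear speed of bush_large below 0.03 m/s); the arm keeps its last pose, push and grip.
It fails at once if the fingers or arm touch any of the bushes (contact force between any of the fingers, the arm and bush_small above 0.3 N or contact force between any of the fingers, the arm and bush_large above 0.3 N or contact force between any of the fingers, the arm and bush_spare above 0.3 N).
It fails at once if a bush is dropped (it falls free of the tongs faster than 0.7 m/s, as from more than about 25 mm) ((linear speed of bush_small above 0.7 m/s and contact force between tongs and bush_small below 0.05 N) or (linear speed of bush_large above 0.7 m/s and contact force between tongs and bush_large below 0.05 N)).
It fails at once if a bystander (grease tin, centre punch, chisel, or the bush already in the tray) is moved by more than 30 mm (distance of any of grease_tin, centre_punch, cold_chisel, bush_spare from where it was at the start of the episode above 0.03 m).
It also fails if it takes over 53 s, if anything falls off the work surface, if the arm or the gripper's body presses on something with over 40 N, if the wrist force passes 120 N, or if a joint passes its speed limit or range.

ROBOT

A 7-joint arm with a two-finger parallel gripper is mounted at the origin on a cart in front of the work surface, level with it; the furniture and walls round the work are solid. World frame = base frame: x ahead of the robot, y to its left, z up, the work surface at z = 0. Lengths are in m, angles in rad, forces in N, time in s.
With the tool pointing down it reaches from about 0.35 to 0.9 m from the base axis. Payload 8.1 kg.
Tool frame: the origin (TCP) lies at the very end of the fingers, on their centre line; the grasp point (between the pads) lies 19 mm behind it (grip_point_offset is the distance from the TCP to the grasp point, in m); z points along the fingers, x is the direction in which the jaws open and shut, and the axes are right-handed (so a half turn about z gives the same grasp; the last joint's range is limited). The gripper opens to 92 mm and grips with 3 to 60 N. Pads are 19 mm wide; open, the fingers measure 130 mm over their backs; the gripper's body (75 mm by 190 mm) begins 47 mm behind the grasp point.
Start: joints at [-0.103, 0.434, 0.025, 1.573, -0.012, 1.134, -0.075], TCP at [0.625, -0, 0.227] pointing down, gripper open.
Joint ranges: [-2.62, 2.62], [-0.44, 2.09], [-1.27, 1.32], [0.08, 2.57], [-1.32, 4.46], [0.12, 2], [-2.74, 2.74]. Speed limits (rad/s): [2.22, 2.22, 3.01, 3.01, 3.14, 3.14, 3.14].

INTERFACE

Orientations are given as a rotation vector (axis times angle).
In Python, from cell import observe, get_image, camera_model, sign_off, grip_point_offset gives the robot as it stands.
- The arm moves only by the tool play_rows, never from a script. Its argument "rows" is a list of rows, each a list of 7 numbers: the shift along the tool's x, y, z as a fraction of full scale, then the turn, a rotation vector about the tool's x, y, z as a fraction of full scale, then the closure, from -1 (fully open) to 1 (shut). A call has 1 to 5 rows; each row shifts and turns the pose as measured when the row begins, along the tool's axes as they then stand; what a row does not reach is not made up. Full scale, the value 1, is 0.15 m for a shift and 0.5 rad for a turn. A row lasts 1/10 s, in which the tool goes at most 50 mm and 8.59 degrees, less where a joint would pass 70% of its speed; a pose out of reach is approached as far as the arm can. A call with a number of a shift or a turn outside -1 to 1 is refused whole. A call with a gripper value outside its range is refused whole. The fingers move at their own pace and stop on an object; "force" is the grip in N (left out, the last holds). Time passes only in rows, so rows that do not move let the fingers close. It gives the time, the measured TCP pose, the force and the opening at its end, in the units of the state.
- observe(): the state, without advancing time (a new reading comes with each control period).
- get_image(name): name is "scene" or "side" or "wrist"; returns the picture (480x640x3 uint8, blue, green, red); there is no depth.
- camera_model(name): a dict with "K" (3x3 intrinsics, pixels), "R" (3x3) and "t" (3): a world point X has camera coordinates R X + t. Camera axes: x right, y down, z forward; pixel columns grow to the right and rows downward; lengths in m; the calibration is good to about 2 mm. A picture is of the moment at which its call begins: read the wrist's pose just before it. camera_model takes no time and is no camera call; for the wrist camera it gives the pose at the moment of the call.
- sign_off(): hands the job in, once; it reports no verdict.
The state is a dict: "clock": time; "joints": joint angles; "dq": joint speeds; "joint_efforts": joint torques, N m; "position": TCP position; "ee_rot": TCP orientation; "force": force on the tool from outside, world axes, zero at the start; "ft_torque": the same for the moment, N m; "width": opening from 0.0 (shut) to 1.0 (fully open).
Only numpy, scipy, OpenCV 4.12 (cv2) and the standard library are available. Lean on these libraries where they do the work, as an engineer would, in place of code of your own. Each camera call takes 0.05 s, during which the arm holds its last target.

## Working session

There is one attempt and no reset: what is moved stays moved. The work goes in short steps, Python scripts to look and compute and a tool call to move; the robot and the scene stay as the last step left them, time stands still between calls to the robot, and variables do not carry over. Pictures are saved under pics/ and viewed, and the job is handed in when it is done.

Besides the shell and the picture viewer there is one more tool, called after "Emit:" as name(argument=value, ...) on one line, values as JSON. play_rows: Moves the arm, as the interface text tells. Its arguments: {"type":"object","properties":{"rows":{"type":"array","items":{"type":"array","items":{"type":"number"}}},"force":{"type":"number"}},"required":["rows"]}

```bash
mkdir -p pics; ls; python3 - <<'E'
from cell import *
import cv2
print(observe(), grip_point_offset)
for n in ("scene","side","wrist"):
    m=camera_model(n); print(n,m)
    cv2.imwrite(f"pics/{n}0.png",get_image(n))
E
```

```text
pics
{'clock': 0.0, 'joints': array([-0.1026346 ,  0.43524629,  0.02495551,  1.57411415, -0.01157429,
        1.13404842, -0.07512607]), 'dq': array([ 0.00160076,  0.00010838, -0.00060555,  0.00162739, -0.00043442,
       -0.00056872,  0.00041983]), 'joint_efforts': array([ 3.89017032e-04, -6.67853522e+01,  9.84863900e-01, -3.14464223e+01,
       -6.05165795e-02,  4.27553023e-02,  1.12382318e-04]), 'position': array([ 6.24458129e-01, -3.66732204e-05,  2.25923743e-01]), 'ee_rot': array([ 3.14142469e+00, -5.45442369e-05, -2.61266579e-03]), 'force': array([ 0.03412436, -0.05673713,  0.29987205]), 'ft_torque': array([-0.03257961, -0.03668728, -0.03553104]), 'width': 1.0002690163906909} 0.0188
scene {'K': array([[532.04309084,   0.        , 325.58496296],
       [  0.        , 532.04309084, 230.20285723],
       [  0.        ,   0.        ,   1.        ]]), 'R': array([[-0.85703001, -0.51495071,  0.01803687],
       [-0.38075207,  0.60932215, -0.69552454],
       [ 0.34717059, -0.60295297, -0.71827592]]), 't': array([0.65635145, 0.15906301, 1.11862969])}
side {'K': array([[549.38446618,   0.        , 317.89270617],
       [  0.        , 549.38446618, 220.44003366],
       [  0.        ,   0.        ,   1.        ]]), 'R': array([[ 0.99833133, -0.05378771, -0.02101033],
       [-0.04446142, -0.48381625, -0.87403948],
       [ 0.03684744,  0.87351515, -0.4854004 ]]), 't': array([-0.62239543,  0.18691698,  1.00064318])}
wrist {'K': array([[402.1240157 ,   0.        , 317.5971383 ],
       [  0.        , 402.1240157 , 243.90803485],
       [  0.        ,   0.        ,   1.        ]]), 'R': array([[ 9.99997888e-01,  5.17794664e-04, -1.98887828e-03],
       [ 1.08081100e-03, -9.55608211e-01,  2.94638386e-01],
       [-1.74802623e-03, -2.94639913e-01, -9.55606753e-01]]), 't': array([-0.62327694, -0.0378961 ,  0.39125838])}
```

View pics/scene0.png

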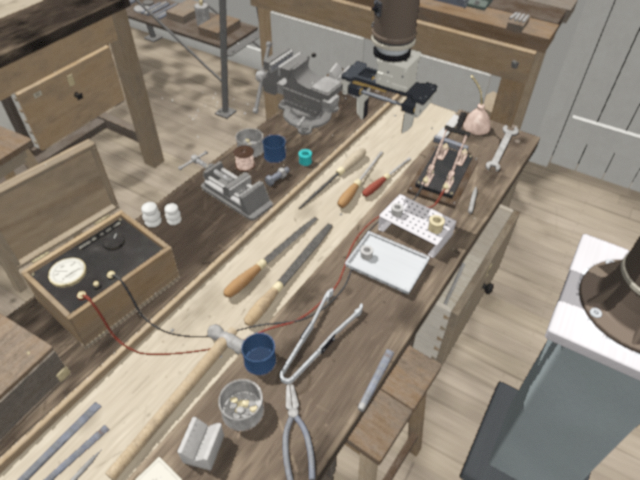

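View pics/side0.png

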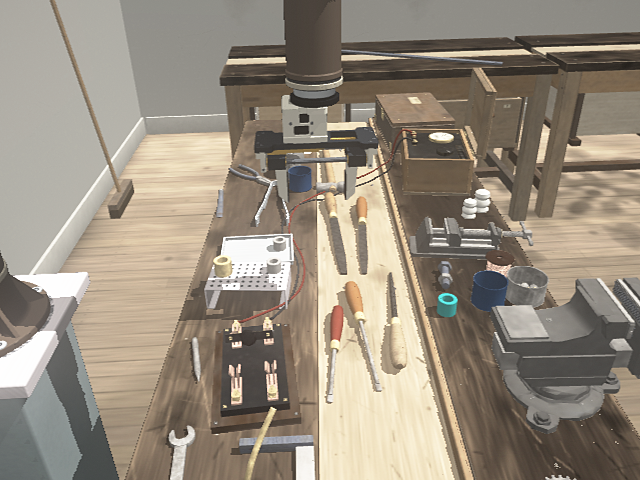

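View pics/wrist0.png

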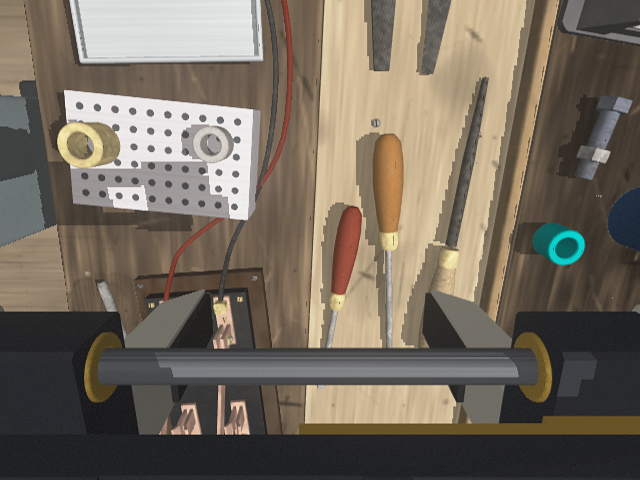

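```bash
cat > h.py <<'E'
import numpy as np, cv2
from cell import *
def back(m,u,v,z):
    R,t,K=m["R"],m["t"],m["K"]
    d=R.T@np.linalg.solve(K,[u,v,1.0]); c=-R.T@t
    return c+d*(z-c[2])/d[2]
def proj(m,X):
    p=m["K"]@(m["R"]@np.asarray(X,float)+m["t"]); return p[:2]/p[2]
def tri(obs):
    A=np.zeros((3,3));b=np.zeros(3)
    for m,u,v in obs:
        R,t,K=m["R"],m["t"],m["K"]; d=R.T@np.linalg.solve(K,[u,v,1.0]); d/=np.linalg.norm(d); c=-R.T@t
        P=np.eye(3)-np.outer(d,d);A+=P;b+=P@c
    return np.linalg.solve(A,b)
def crop(src,dst,x0,y0,x1,y1,s):
    im=cv2.imread(src)[y0:y1,x0:x1]; im=cv2.resize(im,None,fx=s,fy=s,interpolation=cv2.INTER_CUBIC)
    for k in range(0,x1-x0,20):
        cv2.line(im,(k*s,0),(k*s,6),(0,0,255),1);cv2.putText(im,str(x0+k),(k*s,16),0,.35,(0,0,255),1)
    for k in range(0,y1-y0,20):
        cv2.line(im,(0,k*s),(6,k*s),(0,0,255),1);cv2.putText(im,str(y0+k),(8,k*s+4),0,.35,(0,0,255),1)
    cv2.imwrite(dst,im)
E
python3 - <<'E'
from h import *
crop("pics/scene0.png","pics/s0a.png",230,270,380,400,5)
crop("pics/scene0.png","pics/s0b.png",330,180,470,300,5)
E
```

```text
(no output)
```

View pics/s0a.png

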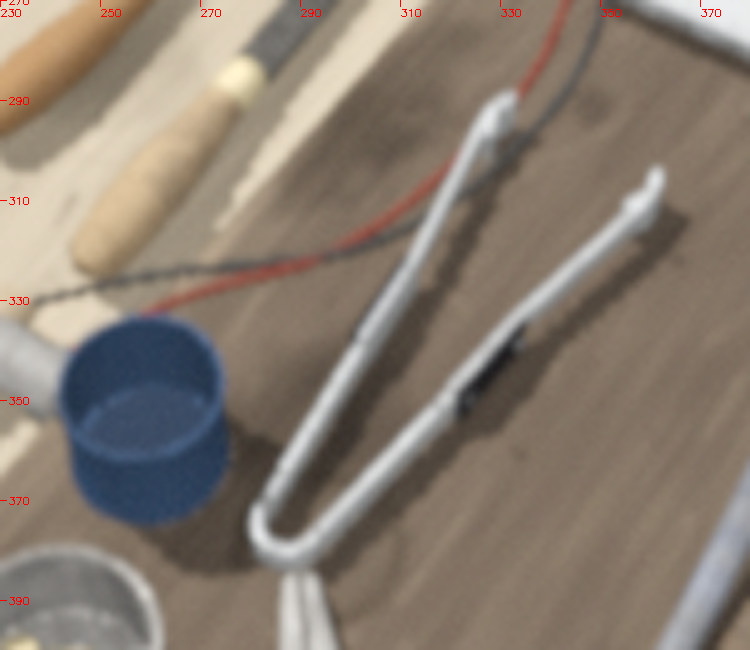

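View pics/s0b.png

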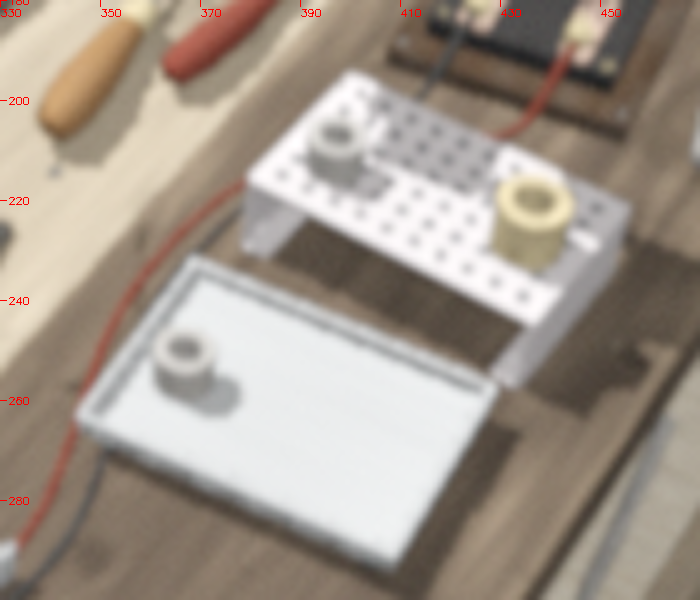

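```bash
python3 - <<'E'
from h import *
s=camera_model("scene"); d=camera_model("side"); w=camera_model("wrist")
for n,u,v,z in [("heel",287,379,.02),("jawL?",331.5,289,.02),("jawR?",361,304.5,.02),("small top",396,206,.067),("large top",435,219,.075),("spare top",365.5,249.5,.037),("tin top",259,345,.05),("trayA",349,263,.022),("trayB",411,291,.022),("trayC",429,257,.022),("trayD",369,231,.022),("turq",305,154,.03)]:
    print(n,back(s,u,v,z).round(3))
for n,u,v,z in [("large",88,145,.075),("small",212,144,.067)]: print("wrist",n,back(w,u,v,z).round(3))
E
```

```text
heel [0.527 0.534 0.02 ]
jawL? [0.563 0.315 0.02 ]
jawR? [0.491 0.317 0.02 ]
small top [0.541 0.062 0.067]
large top [0.446 0.063 0.075]
spare top [0.548 0.193 0.037]
tin top [0.599 0.517 0.05 ]
trayA [0.566 0.235 0.022]
trayB [0.419 0.233 0.022]
trayC [0.424 0.126 0.022]
trayD [0.574 0.126 0.022]
turq [ 0.847 -0.028  0.03 ]
wrist large [0.452 0.061 0.075]
wrist small [0.543 0.062 0.067]
```

Emit:
play_rows(rows=[[-0.08,-0.32,0,0,0,0,-0.5],[-0.08,-0.32,0,0,0,0,-0.5],[-0.08,-0.32,0,0,0,0,-0.5],[-0.08,-0.32,0,0,0,0,-0.5],[-0.08,-0.32,0,0,0,0,-0.5]], force=30)

```text
clock: 0.65
position: [0.5668, 0.235, 0.2238]
ee_rot: [3.135, -0.029, -0.002]
force: [0.0, 0.2, -0.1]
width: 0.748
```

Emit:
play_rows(rows=[[-0.08,-0.32,0,0,0,0,-0.5],[-0.08,-0.32,0,0,0,0,-0.5],[-0.08,-0.3,0,0,0,0,-0.5],[0,0,0,0,0,0,-0.5]])

```text
clock: 1.05
position: [0.5265, 0.3882, 0.2216]
ee_rot: [3.138, -0.013, -0.009]
force: [-1.0, 0.3, 0.2]
width: 0.748
```

```bash
python3 - <<'E'
from h import *
o=observe(); w=camera_model("wrist"); print(o["position"],o["ee_rot"],o["width"])
cv2.imwrite("pics/w1.png",get_image("wrist"));np.savez("w1.npz",**w)
E
```

```text
[0.52646038 0.38816767 0.22155709] [ 3.13845482 -0.01292407 -0.00852235] 0.7478585868898772
```

View pics/w1.png

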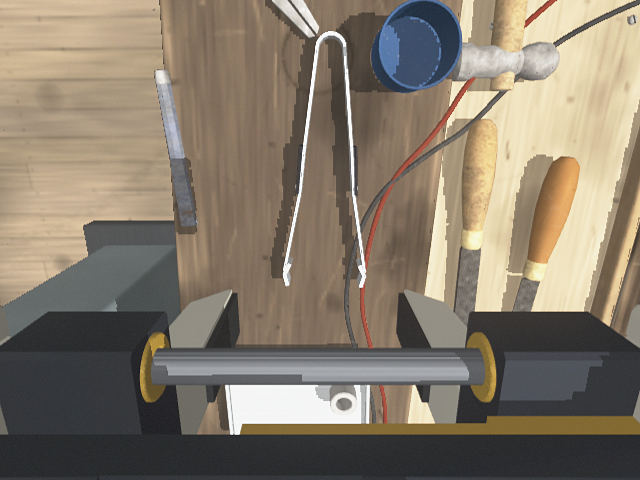

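```bash
python3 - <<'E'
from h import *
crop("pics/w1.png","pics/w1a.png",260,20,400,160,4)
crop("pics/w1.png","pics/w1b.png",260,150,400,295,4)
E
```

```text
(no output)
```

View pics/w1a.png

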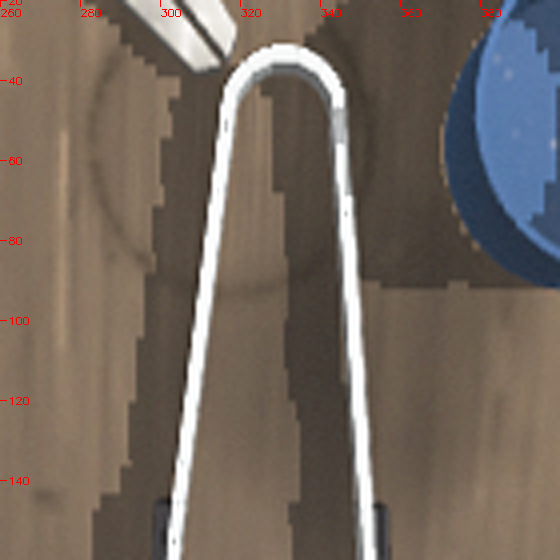

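View pics/w1b.png

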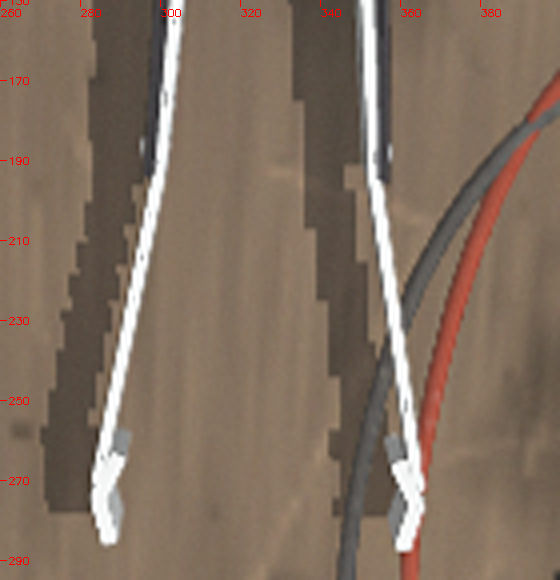

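```bash
python3 - <<'E'
from h import *
w=dict(np.load("w1.npz"))
P={}
for n,u,v in [("heel",330.5,33),("covLa",298,146),("covLb",296,194),("covRa",354,146),("covRb",357,195),("kinkL",282.5,274),("kinkR",363,275.5),("tipL",286,285),("tipR",360,286.5)]:
    P[n]=back(w,u,v,.02); print(n,P[n].round(4))
h=P["heel"]; k=(P["kinkL"]+P["kinkR"])/2; t=(P["tipL"]+P["tipR"])/2;c=sum(P[i] for i in P if i[:3]=="cov")/4
print(k-h,t-h,c-h,"cov",c,"tip",t, "kink w",np.linalg.norm(P["kinkL"]-P["kinkR"]))
for a in (k,t,c): print(np.degrees(np.arctan2((a-h)[0],-(a-h)[1])))
E
```

```text
heel [0.5359 0.5337 0.02  ]
covLa [0.5078 0.4455 0.02  ]
covLb [0.5051 0.4034 0.02  ]
covRa [0.5565 0.4451 0.02  ]
covRb [0.56   0.4021 0.02  ]
kinkL [0.4903 0.3262 0.02  ]
kinkR [0.5674 0.3242 0.02  ]
tipL [0.4933 0.3148 0.02  ]
tipR [0.5648 0.3128 0.02  ]
[-0.00702854 -0.20849212  0.        ] [-0.00682851 -0.21990314  0.        ] [-0.00355354 -0.10967518  0.        ] cov [0.53236102 0.42402895 0.02      ] tip [0.52908605 0.31380099 0.02      ] kink w 0.07714726874688971
-1.9307832259843367
-1.7785975660608404
-1.855766469386467
```

```bash
cat >> h.py <<'E'
from scipy.spatial.transform import Rotation as Ro
def to(pos,yaw):
    "fractions total to reach pos, with tool pointing down and tool x at world yaw (rad)"
    o=observe(); R=Ro.from_rotvec(o["ee_rot"])
    T=Ro.from_euler("z",yaw)*Ro.from_rotvec([np.pi,0,0])
    s=R.inv().apply(np.asarray(pos)-o["position"])/.15
    r=(R.inv()*T).as_rotvec()/.5
    print("clock",round(o["clock"],2),"pos",o["position"].round(4),"shift",s.round(3),"mm",(s*150).round(1),"turn",r.round(3),"F",o["force"].round(1),"w mm",round(o["width"]*92,1))
E
python3 - <<'E'
from h import *
to([.5324,.424,.06],-.0324)
E
```

```text
clock 1.1 pos [0.5283 0.3844 0.2215] shift [ 0.029 -0.27   1.075] mm [  4.4 -40.6 161.2] turn [0.012 0.009 0.042] F [ 0.1  0.  -1.6] w mm 69.0
```

Emit:
play_rows(rows=[[0.007,-0.07,0.26,0.004,0.003,0.02,-0.5],[0.007,-0.07,0.26,0.004,0.003,0.02,-0.5],[0.007,-0.07,0.26,0.004,0.003,0,-0.5],[0.007,-0.06,0.26,0,0,0,-0.5],[0,0,0,0,0,0,-0.5]])

```text
clock: 1.6
position: [0.5382, 0.4201, 0.0619]
ee_rot: [3.14, -0.059, 0.009]
force: [-0.7, -0.3, -1.2]
width: 0.748
```

```bash
python3 - <<'E'
from h import *
to([.5324,.424,.004],-.0324)
cv2.imwrite("pics/w2.png",get_image("wrist"));cv2.imwrite("pics/sd2.png",get_image("scene"))
to([.5324,.424,.004],-.0324)
E
```

```text
clock 1.6 pos [0.5382 0.4201 0.0619] shift [-0.041 -0.025  0.386] mm [-6.2 -3.8 57.9] turn [ 0.002 -0.011 -0.01 ] F [-0.7 -0.3 -1.2] w mm 68.8
clock 1.7 pos [0.5412 0.4211 0.0675] shift [-0.064 -0.016  0.423] mm [-9.6 -2.3 63.4] turn [-0.007 -0.023 -0.013] F [0.4 0.6 0.2] w mm 69.3
```

View pics/w2.png

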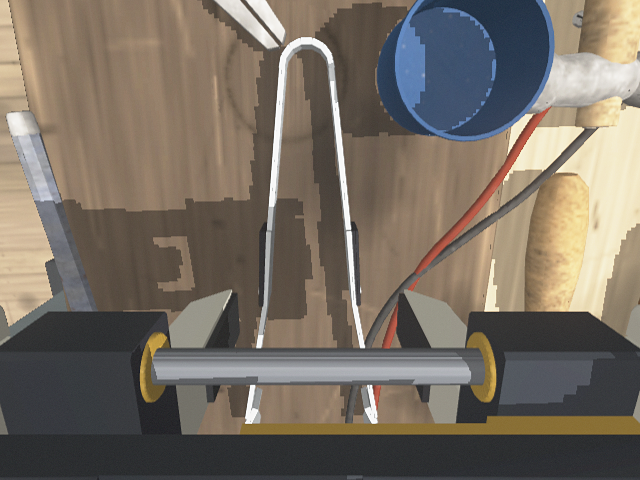

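Emit:
play_rows(rows=[[-0.06,-0.016,0.1,-0.007,-0.02,-0.013,-0.5],[0,0,0,0,0,0,-0.5],[0,0,0,0,0,0,-0.5]])

```text
clock: 2.0
position: [0.5359, 0.4239, 0.0581]
ee_rot: [-3.137, 0.054, -0.012]
force: [0.9, 0.0, 1.1]
width: 0.752
```

```bash
python3 - <<'E'
from h import *
to([.5324,.424,.004],-.0324)
w=camera_model("wrist")
im=get_image("wrist");cv2.imwrite("pics/w3.png",im)
to([.5324,.424,.004],-.0324)
w2=camera_model("wrist");np.savez("w3.npz",**w)
print(w["t"]-w2["t"])
crop("pics/w3.png","pics/w3a.png",230,200,400,330,4)
E
```

```text
clock 2.0 pos [0.5359 0.4239 0.0581] shift [-0.026  0.002  0.36 ] mm [-3.9  0.2 54. ] turn [-0.009 -0.015 -0.004] F [0.9 0.  1.1] w mm 69.2
clock 2.05 pos [0.5355 0.4239 0.0579] shift [-0.023  0.002  0.359] mm [-3.5  0.3 53.9] turn [-0.009 -0.014 -0.004] F [-0.2 -0.5 -0.3] w mm 69.1
[-0.0003054   0.00015997 -0.00014029]
```

View pics/w3a.png

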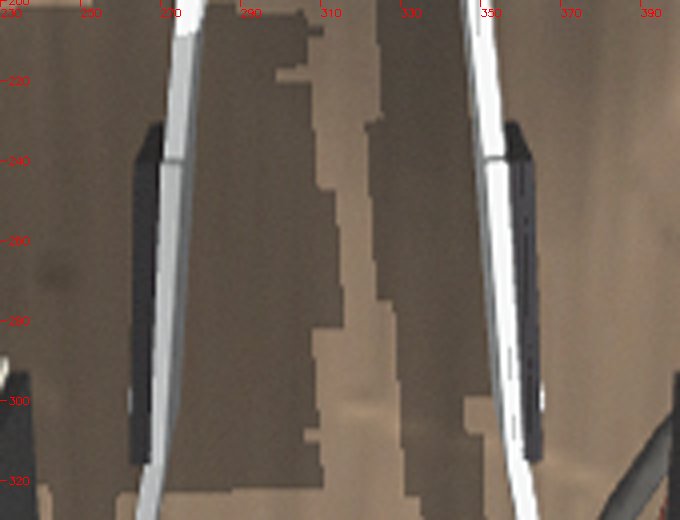

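```bash
python3 - <<'E'
from h import *
w=dict(np.load("w3.npz"))
a=[back(w,*p,.02) for p in [(264,236),(262,316),(358,235),(364,315)]]
print(np.array(a).round(4),np.mean(a,0))
E
```

```text
[[0.509  0.4483 0.02  ]
 [0.5046 0.4036 0.02  ]
 [0.5566 0.4471 0.02  ]
 [0.5596 0.4022 0.02  ]] [0.53245354 0.4252795  0.02      ]
```

Emit:
play_rows(rows=[[-0.02,-0.005,0.12,-0.009,-0.014,-0.004,-0.5],[0,0,0.1,0,0,0,-0.5],[0,0,0,0,0,0,-0.5],[0,0,0,0,0,0,-0.5]])

```text
clock: 2.45
position: [0.5334, 0.4251, 0.0242]
ee_rot: [-3.14, 0.051, -0.003]
force: [-0.5, -0.2, 0.9]
width: 0.745
```

```bash
python3 - <<'E'
from h import *
to([.5324,.4245,.004],-.0324)
E
```

```text
clock 2.45 pos [0.5334 0.4251 0.0242] shift [-0.007  0.005  0.135] mm [-1.   0.7 20.2] turn [-0.003 -0.003 -0.   ] F [-0.5 -0.2  0.9] w mm 68.6
```

Emit:
play_rows(rows=[[-0.005,0.004,0.1,-0.003,-0.003,0,-0.5],[0,0,0.03,0,0,0,-0.5],[0,0,0,0,0,0,-0.5],[0,0,0,0,0,0,-0.5]])

```text
clock: 2.85
position: [0.5325, 0.4243, 0.0026]
ee_rot: [3.14, -0.051, -0.0]
force: [-0.7, 0.0, -0.7]
width: 0.751
```

```bash
python3 - <<'E'
from h import *
to([.5324,.4245,.004],-.0324)
E
```

```text
clock 2.85 pos [0.5325 0.4243 0.0026] shift [-0.001 -0.001 -0.009] mm [-0.1 -0.2 -1.4] turn [ 0.002  0.001 -0.001] F [-0.7  0.  -0.7] w mm 69.1
```

Emit:
play_rows(rows=[[0,0,-0.005,0,0,0,-0.02],[0,0,0,0,0,0,-0.02],[0,0,0,0,0,0,-0.02],[0,0,0,0,0,0,-0.02],[0,0,0,0,0,0,-0.02]], force=40)

```text
clock: 3.35
position: [0.5328, 0.4245, 0.0042]
ee_rot: [3.141, -0.051, 0.001]
force: [-0.2, 0.1, -2.1]
width: 0.513
```

```bash
python3 - <<'E'
from h import *
to([.5324,.4245,.12],-.0324)
E
```

```text
clock 3.35 pos [0.5328 0.4245 0.0042] shift [-0.002  0.    -0.772] mm [-4.000e-01  1.000e-01 -1.158e+02] turn [ 0.    -0.001 -0.001] F [-0.2  0.1 -2.1] w mm 47.2
```

Emit:
play_rows(rows=[[0,0,-0.1,0,0,0,-0.02],[0,0,-0.2,0,0,0,-0.02],[0,0,-0.2,0,0,0,-0.02],[0,0,-0.15,0,0,0,-0.02],[0,0,0,0,0,0,-0.02]])

```text
clock: 3.85
position: [0.5324, 0.4243, 0.1083]
ee_rot: [3.141, -0.051, -0.001]
force: [1.5, -0.4, -1.0]
width: 0.511
```

```bash
python3 - <<'E'
from h import *
to([.5324,.4245,.12],-.0324)
cv2.imwrite("pics/sd4.png",get_image("side"));cv2.imwrite("pics/w4.png",get_image("wrist"))
to([.5324,.4245,.12],-.0324)
crop("pics/sd4.png","pics/sd4a.png",200,100,400,240,4)
E
```

```text
clock 3.85 pos [0.5324 0.4243 0.1083] shift [ 0.    -0.001 -0.078] mm [  0.   -0.2 -11.7] turn [ 0.001  0.001 -0.001] F [ 1.5 -0.4 -1. ] w mm 47.0
clock 3.95 pos [0.531  0.4231 0.1048] shift [ 0.009 -0.01  -0.102] mm [  1.3  -1.4 -15.3] turn [ 0.008  0.007 -0.   ] F [-1.1 -0.  -2.4] w mm 47.3
```

View pics/sd4a.png

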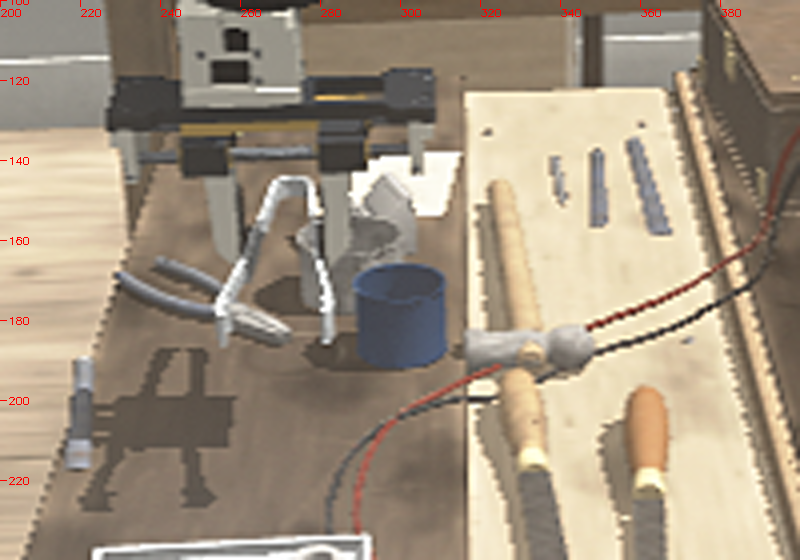

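View pics/w4.png

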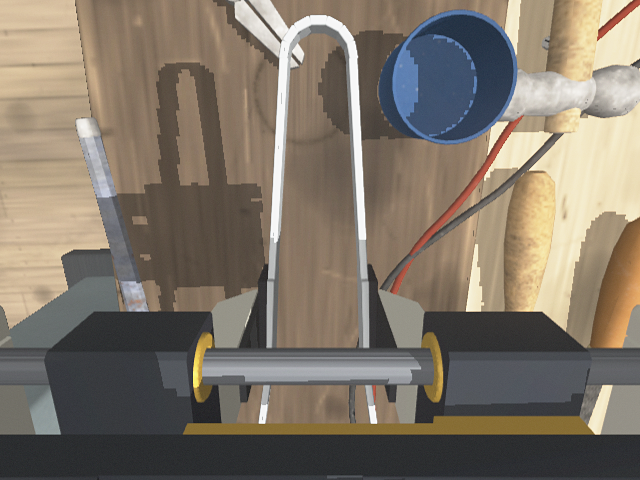

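```bash
python3 - <<'E'
from h import *
d=camera_model("side");w=camera_model("wrist");o=observe();p=o["position"]
base=p+np.array([0,0,-.003])
f=np.array([-.0324,-.9995,0]);l=np.array([.9995,-.0324,0])
for s in (1,-1):
  for x,z in ((.112,0),(.112,.02)):
    print("tip",s,z,proj(d,base+f*x+l*s*.028+[0,0,z]))
print("heel apex top side",proj(d,base-f*.110+[0,0,.02]), "wrist",proj(w,base-f*.110+[0,0,.02]))
s=camera_model("scene")
to([.5324,.4245,.12],-.0324)
E
```

```text
tip 1 0 [279.52473209 186.48933889]
tip 1 0.02 [279.03540321 178.43301527]
tip -1 0 [254.75370629 187.188669  ]
tip -1 0.02 [254.06907442 179.13473244]
heel apex top side [271.70755073 142.99177667] wrist [320.1134271   17.33018928]
clock 3.95 pos [0.531  0.4231 0.1048] shift [ 0.009 -0.01  -0.102] mm [  1.3  -1.4 -15.3] turn [ 0.008  0.007 -0.   ] F [-1.1 -0.  -2.4] w mm 47.3
```

```bash
python3 - <<'E'
from h import *
crop("pics/wrist0.png","pics/w0a.png",50,80,250,220,4)
crop("pics/side0.png","pics/sd0a.png",195,225,305,315,7)
E
```

```text
(no output)
```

View pics/w0a.png

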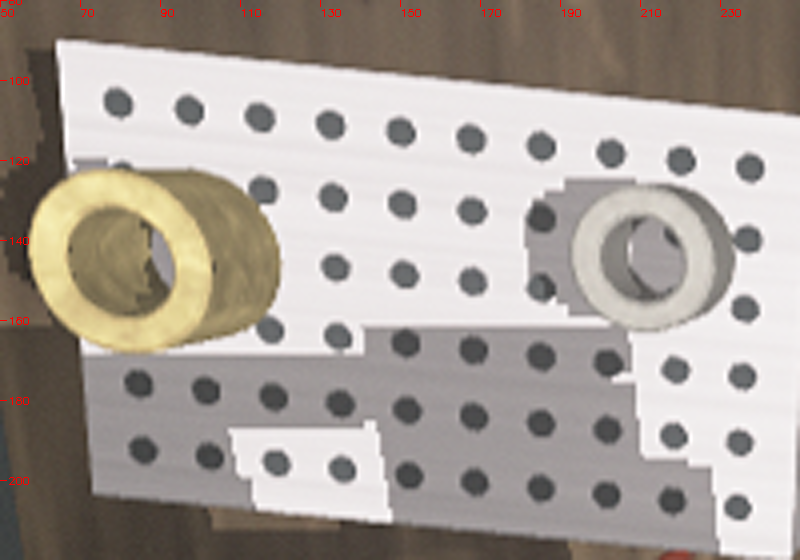

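View pics/sd0a.png

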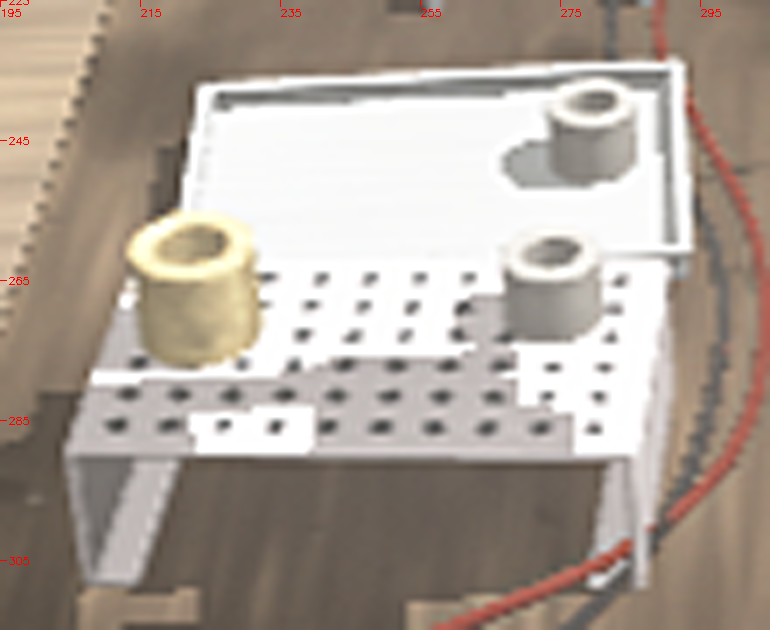

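```bash
python3 - <<'E'
from h import *
s=camera_model("scene"); d=camera_model("side")
# wrist model at start
w=dict(K=np.array([[402.1240157,0,317.5971383],[0,402.1240157,243.90803485],[0,0,1]]),R=np.array([[9.99997888e-01,5.17794664e-04,-1.98887828e-03],[1.08081100e-03,-9.55608211e-01,2.94638386e-01],[-1.74802623e-03,-2.94639913e-01,-9.55606753e-01]]),t=np.array([-0.62327694,-0.0378961,0.39125838]))
np.savez("w0.npz",**w)
for n,z,a,b,c in [("small",.067,(211,144.3),(273.9,261.6),(396,206.5)),("large",.075,(80.3,145.2),(222.5,260),(435,219.5)),("spare",.037,None,(279.5,239.7),(365.5,249.5))]:
    if a: print(n,"w",back(w,*a,z).round(4))
    print(n,"side",back(d,*b,z).round(4),"scene",back(s,*c,z).round(4),"tri",tri(([(w,*a)] if a else [])+[(d,*b),(s,*c)]).round(4))
for p in [(64,90),(258,110),(73,204),(247,220)]: print("plate",back(w,*p,.045).round(4))
E
```

```text
small w [0.5417 0.0615 0.067 ]
small side [0.5447 0.0548 0.067 ] scene [0.5405 0.064  0.067 ] tri [0.5423 0.0609 0.0636]
large w [0.4459 0.0612 0.075 ]
large side [0.4489 0.0563 0.075 ] scene [0.4456 0.064  0.075 ] tri [0.4465 0.0612 0.0726]
spare side [0.5527 0.1844 0.037 ] scene [0.5484 0.1933 0.037 ] tri [0.5512 0.1901 0.0332]
plate [0.4231 0.1019 0.045 ]
plate [0.5757 0.0869 0.045 ]
plate [0.4138 0.0105 0.045 ]
plate [ 0.5622 -0.0035  0.045 ]
```

Emit:
play_rows(rows=[[0.015,0.2,-0.03,0.004,0.004,0,-0.02],[0.015,0.3,-0.02,0.003,0.003,0,-0.02],[0.015,0.3,-0.02,0,0,0,-0.02],[0.015,0.3,0,0,0,0,-0.02],[0.015,0.3,0,0,0,0,-0.02]])

```text
clock: 4.45
position: [0.5296, 0.2136, 0.1085]
ee_rot: [3.141, -0.03, -0.015]
force: [0.2, -0.1, -0.7]
width: 0.511
```

Emit:
play_rows(rows=[[0.01,0.2,0,0,0,0,-0.02],[0,0.1,0,0,0,0,-0.02],[0,0,0,0,0,0,-0.02],[0,0,0,0,0,0,-0.02]])

```text
clock: 4.85
position: [0.5276, 0.1587, 0.1048]
ee_rot: [3.135, -0.045, -0.026]
force: [0.1, 0.6, -2.3]
width: 0.509
```

```bash
python3 - <<'E'
from h import *
to([.5452,.1615,.11],-.0324)
cv2.imwrite("pics/sd5.png",get_image("side"));cv2.imwrite("pics/sc5.png",get_image("scene"))
to([.5452,.1615,.11],-.0324)
crop("pics/sd5.png","pics/sd5a.png",180,150,340,290,4)
crop("pics/sc5.png","pics/sc5a.png",320,120,480,260,4)
E
```

```text
clock 4.85 pos [0.5276 0.1587 0.1048] shift [ 0.116 -0.022 -0.037] mm [17.4 -3.3 -5.5] turn [0.013 0.033 0.008] F [ 0.1  0.6 -2.3] w mm 46.8
clock 4.95 pos [0.5277 0.1595 0.1049] shift [ 0.116 -0.016 -0.036] mm [17.3 -2.5 -5.4] turn [0.013 0.032 0.011] F [ 0.6  1.2 -2.1] w mm 47.0
```

View pics/sd5a.png

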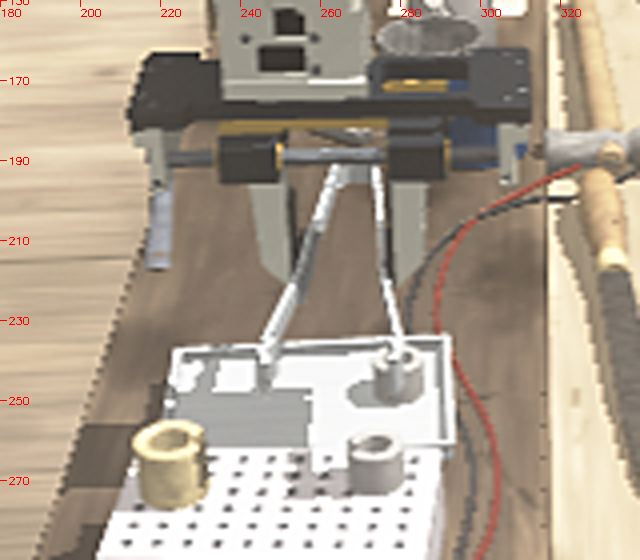

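View pics/sc5a.png

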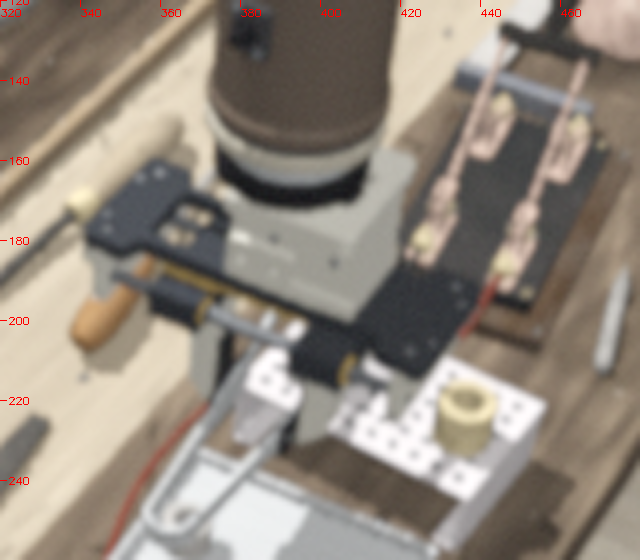

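Emit:
play_rows(rows=[[0.06,-0.008,0,0.007,0.016,0.006,-0.02],[0.056,-0.008,0.05,0.006,0.016,0.005,-0.02],[0,0,0,0,0,0,-0.02],[0,0,0,0,0,0,-0.02]])

```text
clock: 5.35
position: [0.5468, 0.167, 0.0962]
ee_rot: [-3.138, 0.041, -0.003]
force: [-0.6, 0.1, -1.9]
width: 0.508
```

```bash
python3 - <<'E'
from h import *
to([.5452,.1615,.09],-.0324)
d=camera_model("side");p=observe()["position"]
cv2.imwrite("pics/sd6.png",get_image("side"))
to([.5452,.1615,.09],-.0324)
crop("pics/sd6.png","pics/sd6a.png",210,200,310,290,7)
base=p+np.array([0,0,-.0042])
f=np.array([-.0324,-.9995,0]);l=np.array([.9995,-.0324,0])
for s in (1,-1):
  for x,z in ((.112,0),(.112,.02)):
    print("tip",s,z,proj(d,base+f*x+l*s*.028+[0,0,z]).round(1))
E
```

```text
clock 5.35 pos [0.5468 0.167  0.0962] shift [-0.01   0.037  0.041] mm [-1.4  5.6  6.2] turn [-0.006 -0.004  0.012] F [-0.6  0.1 -1.9] w mm 46.8
clock 5.4 pos [0.5466 0.167  0.0961] shift [-0.009  0.037  0.041] mm [-1.3  5.5  6.1] turn [-0.006 -0.003  0.013] F [-0.5  0.3 -1.4] w mm 47.2
tip 1 0 [287.3 249.9]
tip 1 0.02 [286.8 240.7]
tip -1 0 [257.2 250.8]
tip -1 0.02 [256.4 241.6]
```

View pics/sd6a.png

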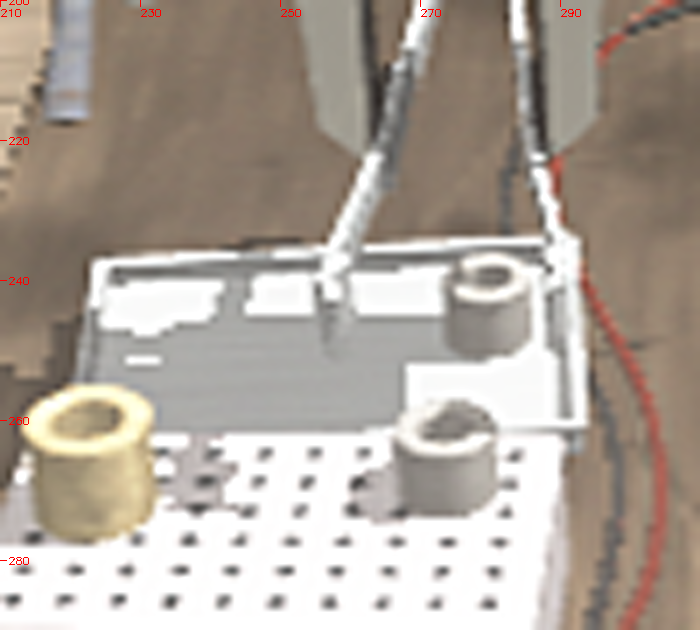

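Emit:
play_rows(rows=[[-0.008,0.036,0.05,-0.006,-0.003,0.012,-0.02],[0,0,0.05,0,0,0,-0.02],[0,0,0,0,0,0,-0.02],[0,0,0,0,0,0,-0.02]])

```text
clock: 5.8
position: [0.5445, 0.1608, 0.0794]
ee_rot: [3.14, -0.052, -0.002]
force: [-0.2, -0.2, -1.6]
width: 0.509
```

```bash
python3 - <<'E'
from h import *
to([.5452,.1615,.053],-.0324)
E
```

```text
clock 5.8 pos [0.5445 0.1608 0.0794] shift [ 0.005 -0.005  0.176] mm [ 0.7 -0.8 26.4] turn [ 0.002  0.002 -0.001] F [-0.2 -0.2 -1.6] w mm 46.9
```

Emit:
play_rows(rows=[[0.004,-0.004,0.08,0,0,0,-0.02],[0,0,0.08,0,0,0,-0.02],[0,0,0,0,0,0,-0.02],[0,0,0,0,0,0,-0.02]])

```text
clock: 6.2
position: [0.545, 0.1613, 0.053]
ee_rot: [3.14, -0.052, -0.002]
force: [-0.3, 0.2, -1.5]
width: 0.513
```

```bash
python3 - <<'E'
from h import *
to([.5452,.1615,.053],-.0324)
cv2.imwrite("pics/sd7.png",get_image("side"));cv2.imwrite("pics/sc7.png",get_image("scene"))
to([.5452,.1615,.053],-.0324)
crop("pics/sd7.png","pics/sd7a.png",210,220,310,310,7)
E
```

```text
clock 6.2 pos [0.545  0.1613 0.053 ] shift [ 0.002 -0.001  0.   ] mm [ 0.2 -0.2  0. ] turn [ 0.002  0.003 -0.001] F [-0.3  0.2 -1.5] w mm 47.2
clock 6.3 pos [0.545  0.1613 0.0534] shift [ 0.001 -0.001  0.002] mm [ 0.2 -0.2  0.4] turn [ 0.002  0.002 -0.001] F [-0.5  0.2 -1.3] w mm 46.9
```

View pics/sd7a.png

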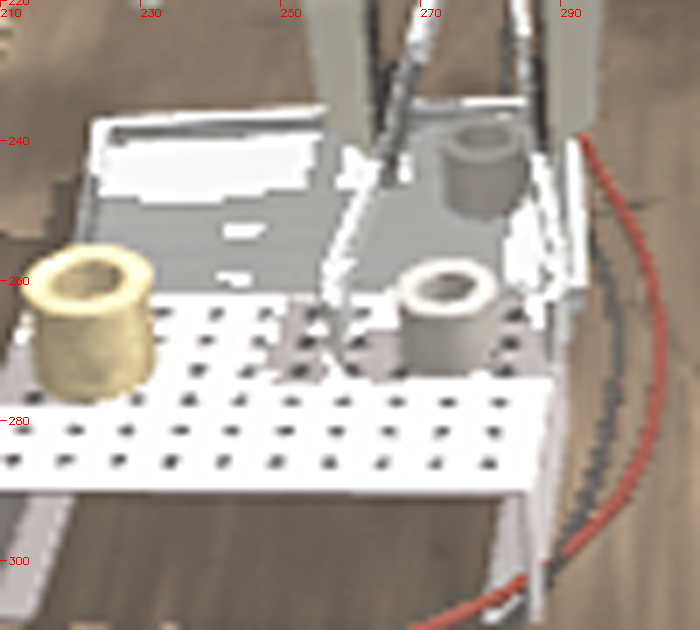

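Emit:
play_rows(rows=[[0,0,0,0,0,0,0.2],[0,0,0,0,0,0,0.3],[0,0,0,0,0,0,0.5],[0,0,0,0,0,0,0.5],[0,0,0,0,0,0,0.5]], force=30)

```text
clock: 6.8
position: [0.5456, 0.1615, 0.0544]
ee_rot: [3.141, -0.052, 0.001]
force: [-0.8, -0.1, -1.7]
width: 0.347
```

```bash
python3 - <<'E'
from h import *
to([.5452,.1615,.053],-.0324)
cv2.imwrite("pics/sd8.png",get_image("side"))
crop("pics/sd8.png","pics/sd8a.png",210,220,310,310,7)
E
```

```text
clock 6.8 pos [0.5456 0.1615 0.0544] shift [-0.003  0.     0.01 ] mm [-0.4  0.1  1.4] turn [ 0.001 -0.001 -0.001] F [-0.8 -0.1 -1.7] w mm 32.0
```

View pics/sd8a.png

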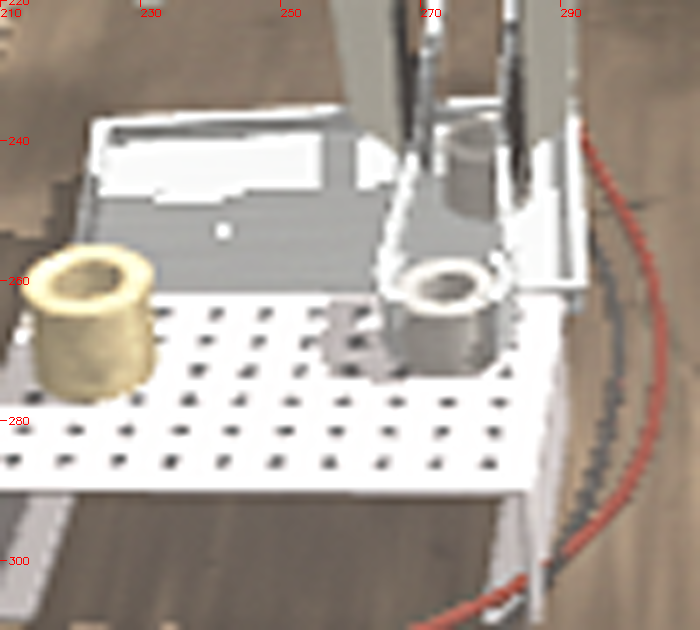

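Emit:
play_rows(rows=[[0,0,-0.08,0,0,0,0.5],[0,0,-0.13,0,0,0,0.5],[0,0,-0.13,0,0,0,0.5],[0,0,0,0,0,0,0.5],[0,0,0,0,0,0,0.5]])

```text
clock: 7.35
position: [0.5455, 0.1617, 0.109]
ee_rot: [3.141, -0.052, 0.001]
force: [0.1, -0.7, -3.2]
width: 0.346
```

```bash
python3 - <<'E'
from h import *
to([.469,.28,.1],-.0324)
cv2.imwrite("pics/sd9.png",get_image("side"))
crop("pics/sd9.png","pics/sd9a.png",210,180,310,290,6)
E
```

```text
clock 7.35 pos [0.5455 0.1617 0.109 ] shift [-0.536 -0.772  0.06 ] mm [ -80.4 -115.8    8.9] turn [ 0.    -0.001 -0.001] F [ 0.1 -0.7 -3.2] w mm 31.8
```

View pics/sd9a.png

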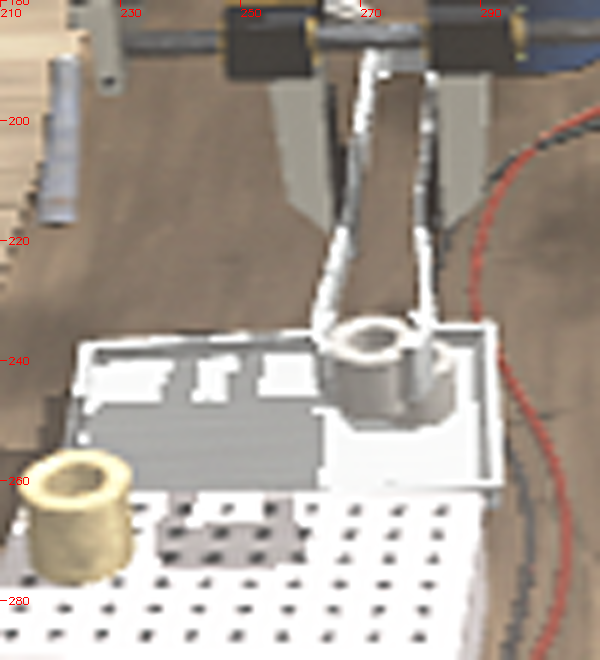

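Emit:
play_rows(rows=[[-0.07,-0.12,0,0,0,0,0.5],[-0.12,-0.18,0,0,0,0,0.5],[-0.12,-0.18,0,0,0,0,0.5],[-0.12,-0.17,0,0,0,0,0.5],[-0.08,-0.1,0,0,0,0,0.5]])

```text
clock: 7.9
position: [0.4717, 0.2752, 0.1046]
ee_rot: [3.136, -0.065, -0.003]
force: [-0.1, -0.3, -2.5]
width: 0.353
```

Emit:
play_rows(rows=[[0,0,0,0,0,0,0.5],[0,0,0,0,0,0,0.5]])

```text
clock: 8.1
position: [0.4687, 0.2778, 0.1029]
ee_rot: [3.136, -0.056, -0.008]
force: [-0.2, -0.7, -1.4]
width: 0.349
```

```bash
python3 - <<'E'
from h import *
to([.469,.28,.06],-.0324)
E
```

```text
clock 8.1 pos [0.4687 0.2778 0.1029] shift [ 0.003 -0.016  0.286] mm [ 0.4 -2.5 42.9] turn [ 0.01   0.01  -0.006] F [-0.2 -0.7 -1.4] w mm 32.1
```

Emit:
play_rows(rows=[[0.003,-0.016,0.1,0.009,0.009,-0.005,0.5],[0,0,0.17,0,0,0,0.5],[0,0,0.1,0,0,0,0.5],[0,0,0,0,0,0,0.5],[0,0,0,0,0,0,0.5]])

```text
clock: 8.6
position: [0.4727, 0.2747, 0.0447]
ee_rot: [3.138, -0.062, 0.001]
force: [-0.2, -0.1, -1.6]
width: 0.348
```

```bash
python3 - <<'E'
from h import *
to([.469,.28,.0254],-.0324)
cv2.imwrite("pics/sd10.png",get_image("side"));cv2.imwrite("pics/sc10.png",get_image("scene"))
to([.469,.28,.0254],-.0324)
crop("pics/sd10.png","pics/sd10a.png",210,190,310,290,6)
crop("pics/sc10.png","pics/sc10a.png",330,180,450,300,5)
E
```

```text
clock 8.6 pos [0.4727 0.2747 0.0447] shift [-0.026 -0.035  0.129] mm [-3.9 -5.2 19.3] turn [ 0.006 -0.002 -0.015] F [-0.2 -0.1 -1.6] w mm 32.0
clock 8.7 pos [0.4728 0.2751 0.0453] shift [-0.027 -0.032  0.132] mm [-4.  -4.8 19.9] turn [ 0.005 -0.003 -0.014] F [ 0.7 -0.2 -2.5] w mm 31.8
```

View pics/sd10a.png

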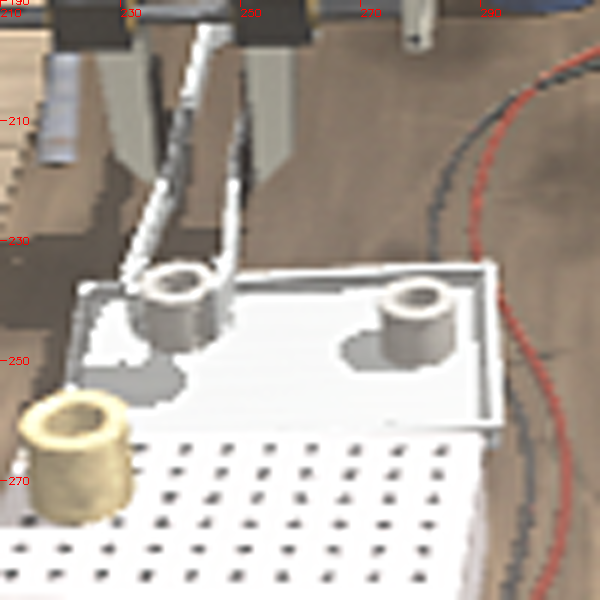

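View pics/sc10a.png

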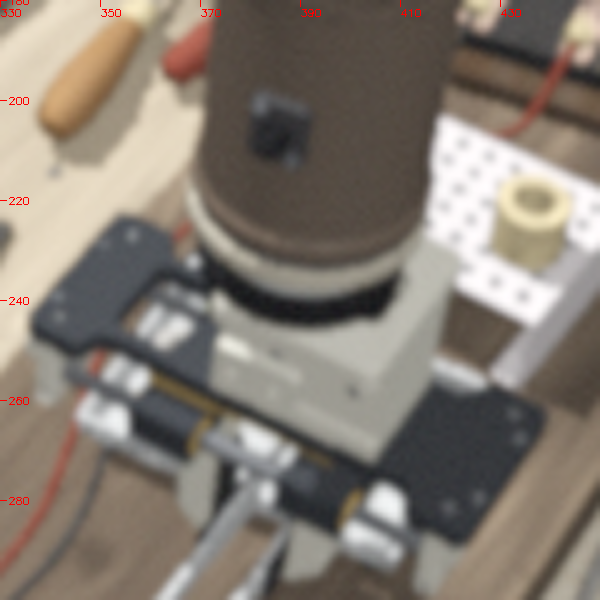

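Emit:
play_rows(rows=[[0,-0.03,0.05,0.005,0,-0.01,0.5],[0,0,0.05,0,0,0,0.5],[0,0,0,0,0,0,0.5],[0,0,0,0,0,0,0.5]])

```text
clock: 9.1
position: [0.4744, 0.2807, 0.0308]
ee_rot: [-3.139, 0.054, -0.007]
force: [0.5, -0.3, -1.6]
width: 0.342
```

```bash
python3 - <<'E'
from h import *
to([.4728,.28,.0244],-.0324)
E
```

```text
clock 9.1 pos [0.4744 0.2807 0.0308] shift [-0.011  0.005  0.043] mm [-1.6  0.8  6.4] turn [-0.005 -0.009 -0.004] F [ 0.5 -0.3 -1.6] w mm 31.5
```

Emit:
play_rows(rows=[[-0.005,0,0.03,-0.004,-0.008,-0.003,0.5],[0,0,0.01,0,0,0,0.5],[0,0,0,0,0,0,0.5]])

```text
clock: 9.4
position: [0.4736, 0.2809, 0.0246]
ee_rot: [-3.141, 0.051, -0.0]
force: [-0.6, -1.1, -2.1]
width: 0.351
```

```bash
python3 - <<'E'
from h import *
to([.4728,.28,.0244],-.0324)
cv2.imwrite("pics/sd11.png",get_image("side"))
crop("pics/sd11.png","pics/sd11a.png",210,210,290,280,9)
to([.4728,.28,.0244],-.0324)
E
```

```text
clock 9.4 pos [0.4736 0.2809 0.0246] shift [-0.005  0.006  0.001] mm [-0.8  1.   0.2] turn [-0.001 -0.     0.   ] F [-0.6 -1.1 -2.1] w mm 32.3
clock 9.45 pos [0.4736 0.281  0.0246] shift [-0.005  0.007  0.002] mm [-0.8  1.   0.2] turn [-0.001 -0.     0.   ] F [ 0.5  0.5 -1.5] w mm 32.1
```

View pics/sd11a.png

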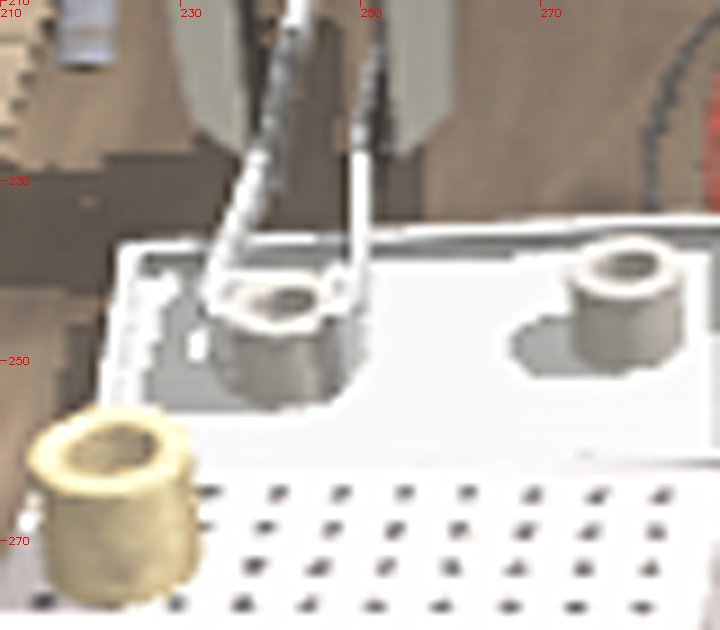

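Emit:
play_rows(rows=[[0,0,0.008,0,0,0,0.5],[0,0,0,0,0,0,0.5]])

```text
clock: 9.65
position: [0.4738, 0.281, 0.0236]
ee_rot: [-3.141, 0.051, -0.001]
force: [-0.1, -0.1, -0.8]
width: 0.347
```

```bash
python3 - <<'E'
from h import *
to([.4728,.28,.0244],-.0324)
cv2.imwrite("pics/sd12.png",get_image("side"))
crop("pics/sd12.png","pics/sd12a.png",210,210,290,280,9)
E
```

```text
clock 9.65 pos [0.4738 0.281  0.0236] shift [-0.006  0.007 -0.006] mm [-0.9  1.1 -0.8] turn [-0.001 -0.001  0.   ] F [-0.1 -0.1 -0.8] w mm 31.9
```

View pics/sd12a.png

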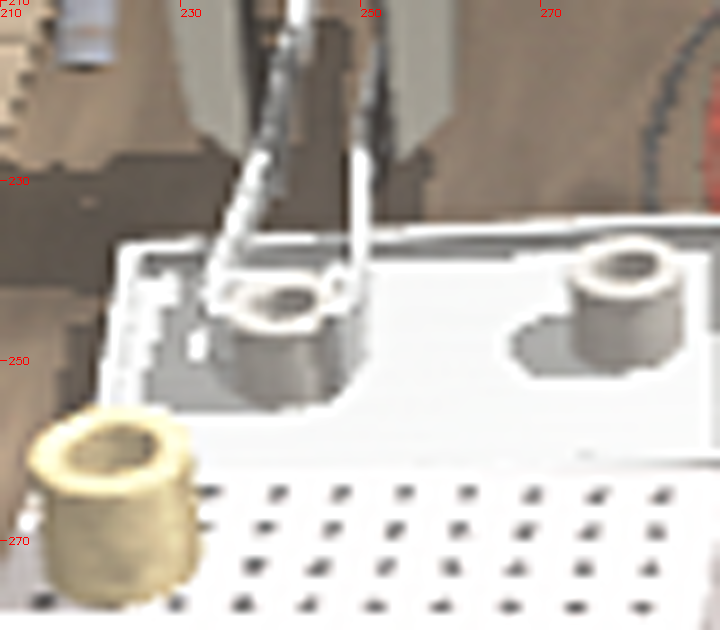

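Emit:
play_rows(rows=[[0,0,0.002,0,0,0,0.28],[0,0,0,0,0,0,0.2],[0,0,0,0,0,0,0.1],[0,0,0,0,0,0,-0.02],[0,0,0,0,0,0,-0.02]], force=40)

```text
clock: 10.2
position: [0.474, 0.281, 0.0236]
ee_rot: [-3.14, 0.051, -0.002]
force: [-0.4, -1.0, -1.5]
width: 0.504
```

Emit:
play_rows(rows=[[0,0,0,0,0,0,-0.02],[0,0,0,0,0,0,-0.02]])

```text
clock: 10.4
position: [0.474, 0.281, 0.0236]
ee_rot: [-3.14, 0.051, -0.002]
force: [-0.5, 0.0, -1.4]
width: 0.51
```

```bash
python3 - <<'E'
from h import *
to([.4728,.28,.0244],-.0324)
cv2.imwrite("pics/sd13.png",get_image("side"))
crop("pics/sd13.png","pics/sd13a.png",210,210,290,280,9)
E
```

```text
clock 10.4 pos [0.474  0.281  0.0236] shift [-0.008  0.007 -0.005] mm [-1.2  1.1 -0.8] turn [-0.002 -0.002  0.   ] F [-0.5  0.  -1.4] w mm 46.9
```

View pics/sd13a.png

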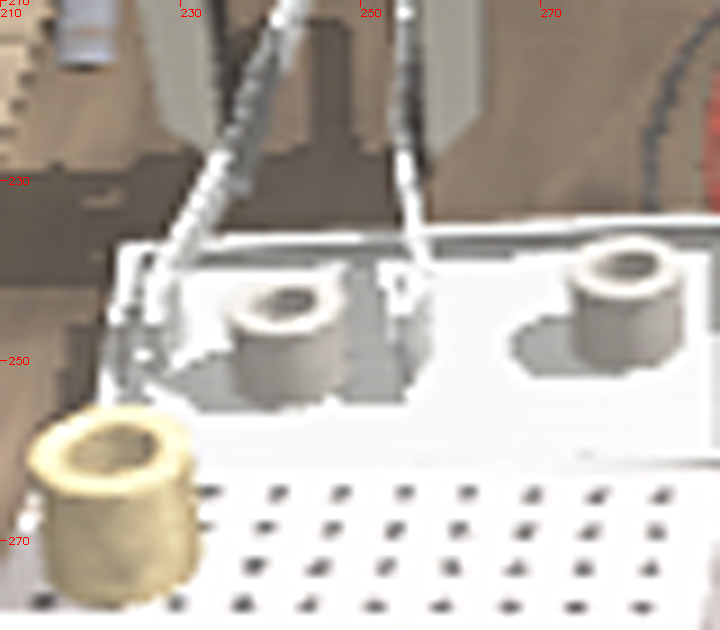

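Emit:
play_rows(rows=[[0,0,-0.08,0,0,0,-0.02],[0,0,-0.2,0,0,0,-0.02],[0,0,-0.2,0,0,0,-0.02],[0,0,-0.1,0,0,0,-0.02],[0,0,0,0,0,0,-0.02]])

```text
clock: 10.95
position: [0.4735, 0.2808, 0.1161]
ee_rot: [-3.141, 0.051, -0.0]
force: [-0.5, -0.8, -2.1]
width: 0.511
```

```bash
python3 - <<'E'
from h import *
to([.449,.161,.11],-.0324)
E
```

```text
clock 10.95 pos [0.4735 0.2808 0.1161] shift [-0.138  0.803  0.04 ] mm [-20.6 120.5   6.1] turn [-0.001 -0.001  0.   ] F [-0.5 -0.8 -2.1] w mm 47.0
```

Emit:
play_rows(rows=[[-0.03,0.14,0,0,0,0,-0.02],[-0.04,0.22,0,0,0,0,-0.02],[-0.04,0.22,0,0,0,0,-0.02],[-0.03,0.18,0,0,0,0,-0.02],[0,0.04,0,0,0,0,-0.02]])

```text
clock: 11.45
position: [0.4468, 0.1595, 0.1152]
ee_rot: [-3.139, 0.044, -0.001]
force: [1.0, -0.3, -1.5]
width: 0.511
```

Emit:
play_rows(rows=[[0,0,0,0,0,0,-0.02],[0,0,0,0,0,0,-0.02]])

```text
clock: 11.65
position: [0.4467, 0.1591, 0.1149]
ee_rot: [-3.139, 0.047, -0.001]
force: [0.4, 0.4, -0.7]
width: 0.509
```

```bash
python3 - <<'E'
from h import *
to([.449,.161,.1],-.0324)
E
```

```text
clock 11.65 pos [0.4467 0.1591 0.1149] shift [ 0.015 -0.013  0.099] mm [ 2.2 -1.9 14.9] turn [-0.004 -0.001  0.005] F [ 0.4  0.4 -0.7] w mm 46.8
```

Align, then check before going down (bush top 75 mm → TCP above 85 mm).

Emit:
play_rows(rows=[[0.014,-0.012,0.07,-0.004,-0.001,0.004,-0.02],[0,0,0.07,0,0,0,-0.02],[0,0,0,0,0,0,-0.02],[0,0,0,0,0,0,-0.02]])

```text
clock: 12.05
position: [0.4493, 0.1648, 0.0912]
ee_rot: [-3.14, 0.043, 0.001]
force: [-0.9, 0.4, -1.6]
width: 0.508
```

```bash
python3 - <<'E'
from h import *
to([.449,.161,.054],-.0324)
cv2.imwrite("pics/sd14.png",get_image("side"))
crop("pics/sd14.png","pics/sd14a.png",190,200,300,290,7)
to([.449,.161,.054],-.0324)
E
```

```text
clock 12.05 pos [0.4493 0.1648 0.0912] shift [-0.001  0.026  0.248] mm [-0.1  3.9 37.2] turn [-0.003  0.001  0.01 ] F [-0.9  0.4 -1.6] w mm 46.7
clock 12.1 pos [0.4491 0.1648 0.0912] shift [0.    0.026 0.248] mm [ 0.   3.9 37.2] turn [-0.002  0.002  0.01 ] F [-0.3 -0.2 -0.8] w mm 47.3
```

View pics/sd14a.png

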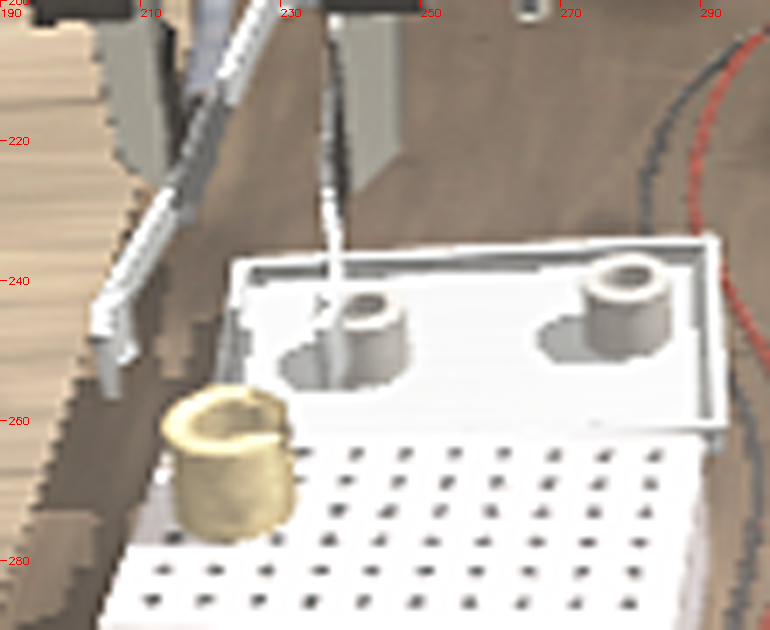

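```bash
python3 - <<'E'
from h import *
d=camera_model("side");p=observe()["position"]
base=p+np.array([0,0,-.0042]); f=np.array([-.027,-.9996,0])
m=proj(d,base+f*.112);print("pred tip mid bottom",m)
print("back at tip z", back(d,221.5,255.5,base[2]), (base+f*.112).round(4))
E
```

```text
pred tip mid bottom [220.10673555 255.67320203]
back at tip z [0.44861626 0.05322914 0.08698962] [0.4461 0.0529 0.087 ]
```

Emit:
play_rows(rows=[[0,0.03,0.08,-0.002,0.002,0.009,-0.02],[0,0,0.08,0,0,0,-0.02],[0,0,0,0,0,0,-0.02],[0,0,0,0,0,0,-0.02]])

```text
clock: 12.5
position: [0.4494, 0.1613, 0.0666]
ee_rot: [-3.14, 0.049, -0.001]
force: [-0.8, -0.3, -1.0]
width: 0.509
```

```bash
python3 - <<'E'
from h import *
to([.4492,.160,.054],-.0324)
E
```

```text
clock 12.5 pos [0.4494 0.1613 0.0666] shift [-0.001  0.009  0.084] mm [-0.2  1.3 12.6] turn [-0.002 -0.002  0.003] F [-0.8 -0.3 -1. ] w mm 46.8
```

Emit:
play_rows(rows=[[0,0.007,0.05,-0.002,-0.002,0.003,-0.02],[0,0,0.03,0,0,0,-0.02],[0,0,0,0,0,0,-0.02],[0,0,0,0,0,0,-0.02]])

```text
clock: 12.9
position: [0.45, 0.1607, 0.0543]
ee_rot: [-3.141, 0.051, -0.001]
force: [0.6, 0.5, -1.0]
width: 0.513
```

```bash
python3 - <<'E'
from h import *
to([.4492,.160,.054],-.0324)
cv2.imwrite("pics/sd15.png",get_image("side"))
crop("pics/sd15.png","pics/sd15a.png",190,210,300,300,7)
E
```

```text
clock 12.9 pos [0.45   0.1607 0.0543] shift [-0.005  0.005  0.002] mm [-0.8  0.7  0.3] turn [-0.001 -0.002 -0.   ] F [ 0.6  0.5 -1. ] w mm 47.2
```

View pics/sd15a.png

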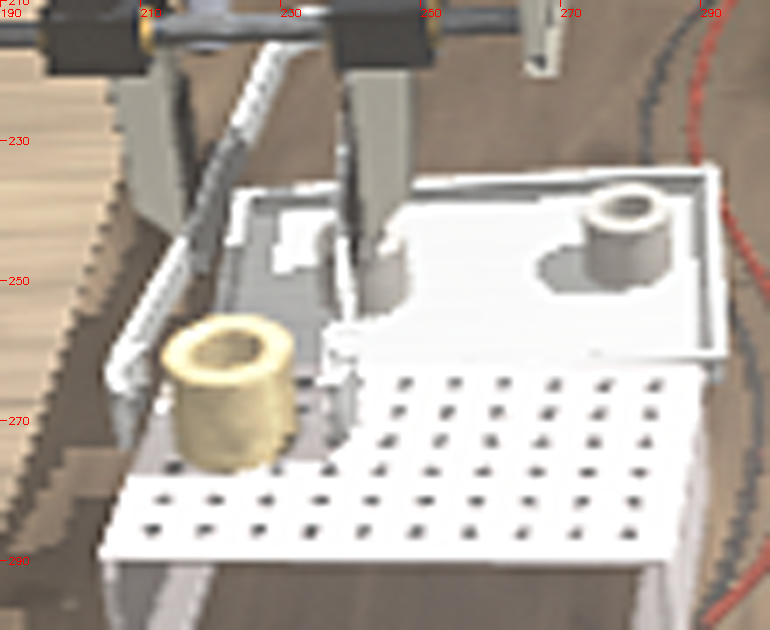

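```bash
python3 - <<'E'
from h import *
d=camera_model("side")
print(back(d,223.5,276.5,.045), back(d,223.,272.7,.050), back(d,222.5,260,.075))
E
```

```text
[0.44869438 0.04550196 0.045     ] [0.44775606 0.05090874 0.05      ] [0.44891094 0.05630168 0.075     ]
```

Emit:
play_rows(rows=[[0,0,0,0,0,0,0.15],[0,0,0,0,0,0,0.25],[0,0,0,0,0,0,0.4],[0,0,0,0,0,0,0.5],[0,0,0,0,0,0,0.5]], force=35)

```text
clock: 13.45
position: [0.4502, 0.1607, 0.0549]
ee_rot: [-3.14, 0.051, -0.003]
force: [-0.7, -0.1, -1.4]
width: 0.381
```

```bash
python3 - <<'E'
from h import *
to([.4492,.160,.16],-.0324)
E
```

```text
clock 13.45 pos [0.4502 0.1607 0.0549] shift [-0.005  0.005 -0.701] mm [  -0.8    0.7 -105.1] turn [-0.002 -0.003 -0.   ] F [-0.7 -0.1 -1.4] w mm 35.0
```

35.0 mm, as it must be on the large bush. Lift.

Emit:
play_rows(rows=[[0,0,-0.06,0,0,0,0.5],[0,0,-0.15,0,0,0,0.5],[0,0,-0.2,0,0,0,0.5],[0,0,-0.2,0,0,0,0.5],[0,0,-0.12,0,0,0,0.5]])

```text
clock: 13.95
position: [0.4477, 0.1598, 0.1677]
ee_rot: [3.14, -0.051, -0.007]
force: [0.5, 0.7, -2.5]
width: 0.381
```

Emit:
play_rows(rows=[[0,0,0,0,0,0,0.5],[0,0,0,0,0,0,0.5],[0,0,0,0,0,0,0.5],[0,0,0,0,0,0,0.5],[0,0,0,0,0,0,0.5]])

```text
clock: 14.45
position: [0.4475, 0.1598, 0.1681]
ee_rot: [3.14, -0.051, -0.005]
force: [-0.2, 0.5, -3.5]
width: 0.382
```

```bash
python3 - <<'E'
from h import *
to([.4492,.160,.16],-.0324)
cv2.imwrite("pics/sd16.png",get_image("side"));cv2.imwrite("pics/sc16.png",get_image("scene"))
to([.4492,.160,.16],-.0324);print(np.abs(observe()["dq"]).max())
crop("pics/sd16.png","pics/sd16a.png",170,160,310,280,5)
crop("pics/sc16.png","pics/sc16a.png",320,180,460,300,5)
E
```

```text
clock 14.45 pos [0.4475 0.1598 0.1681] shift [ 0.012 -0.002  0.054] mm [ 1.7 -0.3  8.1] turn [0.002 0.006 0.   ] F [-0.2  0.5 -3.5] w mm 35.2
clock 14.55 pos [0.4475 0.1598 0.1682] shift [ 0.011 -0.002  0.055] mm [ 1.7 -0.3  8.2] turn [0.002 0.006 0.   ] F [ 0.5 -0.3 -2.2] w mm 35.3
0.005039746238008385
```

View pics/sd16a.png

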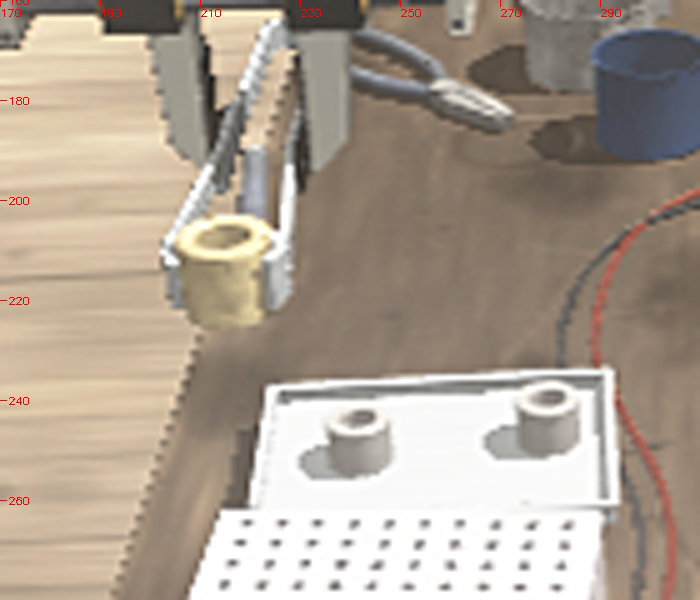

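View pics/sc16a.png

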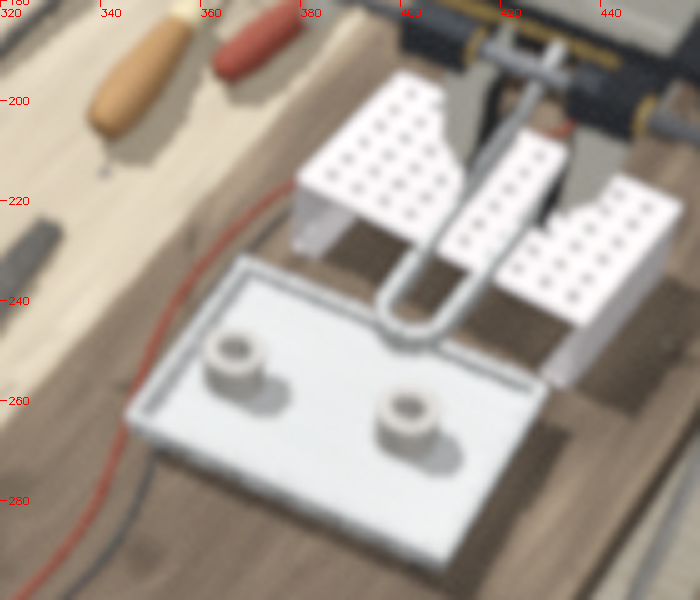

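```bash
python3 -c "
from cell import *
print(sign_off()); print(observe()['clock'])"
```

```text
the job is handed in; nothing more can be done
None
the job is handed in; nothing more can be done
```

I handed the job in at about 14.5 s on the robot's clock, with both bushes handled only by the tongs.

- **Small bush:** I picked it off the draining plate and set it down on the tray floor. I then let the tongs back to 47 mm over the covers to free it. The last pictures show it upright and clear of the tongs at about (0.47, 0.18). The spare bush still stands in its place.
- **Large bush:** I pinched the brass one and lifted it. The tongs closed to 35 mm over the covers, the width given for that bush. The underside works out at about 158 mm above the bench. The arm was at rest, with the grip force set to 35 N.
- **Checks that disagreed:** The side camera read x about 2.5 to 3 mm high against the wrist camera and the robot's own pose, so I went by the wrist camera. The spacing of the two bushes came out at 96 mm against "about 90". I read the small bush's touchdown from a small drop in the wrist force and from its shadow, so it is an inference.
- **Not measured:** I did not measure the bystanders at the end. No move was made towards them, and I saw no shift in the pictures.

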